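# Draw the red-looped bearing carrier out of its deep soak pot with the hook

## Task

Take the blue-handled hook from its rack and use it to lift the parts carrier with the red loop out of its deep soak pot. Set the carrier down gently, standing upright in the square black-lined drip tray, then hang the hook back upright in the slot of its rack and let go. Do not touch the carrier with the gripper.

Things in the scene. Friction and masses are not known exactly. Their poses are not given: they have to be found in the camera images.
- hook: Loose upright hook tool, 160 g, hung in the rack with x along the rack's x. Origin: on the shank axis (z up), at the hook's lowest point. J points to its +x: tip ends at x 23, 16 high; gap 14 wide, middle at x 9.5; loads rest 6 above the origin. Shank 6 thick. Collar 60 across, z 115-121. Blue grip 28 (x) by 22 (y), z 121-191: grip across y at z 160. All in mm.
- rack: Fixed grey rack. Origin at table height, below the hook's shank as hung. Two level prongs along its x (-35 to +69 mm), tops 150 mm high, leave a 28 mm slot along x, open at -x and above; upright plate at x 55 to 69. The collar rests on the prongs, the hook's origin then 35 mm above the table. The J passes down through the slot if it points along it.
- carrier_red: Loose white cup, 140-280 g, 84 mm wide, 22 high (balls to 26). Origin: centre of underside. Rigid red loop: 6 mm bar arch in its y-z plane, legs at y -26 and 26, 63 mm clear under the crown, top 69. It stands in the middle of a fixed steel pot: bore 100, outside 108, rim 130 and floor 8 mm above the table. A blue-looped one in a like pot and a green-looped one on the table are not wanted.
- tray: Fixed square aluminium drip tray with black lining, 200 by 200 mm. Origin: centre of its underside, at table height; x and y along its sides. Inside 190 by 190 mm; floor 5 mm and rim 12 mm above the table.
Things that resemble listed ones, but are neither listed nor needed, are in the scene too. Leave any purple look-alike of the carrier_red alone.

How it is judged:
On the way:
1. the red-looped carrier hangs on the hook, its underside clear above the pot's rim (height (world z) of carrier_red above 0.132 m and contact force between hook and carrier_red above 0.5 N), for 0.2 s.
At the end, for the whole second after the job is handed in: The red-looped carrier stands at rest on the tray floor inside the rim (within 57 mm of its centre each way, underside under 10 mm high, tilt under 8 deg); the hook hangs at rest by its collar in the rack (tilt under 10 deg, lowest point 27-43 mm high, within 50 mm of the rack origin) (x of carrier_red in the frame of tray between -0.057 and 0.057 m and y of carrier_red in the frame of tray between -0.057 and 0.057 m and height (world z) of carrier_red below 0.01 m and angle between carrier_red's own z axis and vertical below 0.15 rad and linear speed of carrier_red below 0.02 m/s and horizontal distance between hook and rack below 0.05 m and height (world z) of hook between 0.027 and 0.043 m and angle between hook's own z axis and vertical below 0.17 rad and linear speed of hook below 0.03 m/s); the robot touches nothing.
It fails at once if the gripper or arm touches the red-looped carrier (contact force between any of the fingers, the arm and carrier_red above 1 N).
It fails at once if the carrier is dropped or slammed into the tray (more than 30 N) (contact force between carrier_red and tray above 30 N).
It also fails if it takes over 64 s, if anything falls off the work surface, if the arm or the gripper's body presses on something with over 40 N, if the wrist force passes 120 N, or if a joint passes its speed limit or range.

## Robot

A 7-joint arm with a two-finger parallel gripper is mounted at the origin on the work surface. World frame = base frame: x ahead of the robot, y to its left, z up, the work surface at z = 0. Lengths are in m, angles in rad, forces in N, time in s.
With the tool pointing down it reaches from about 0.425 to 0.825 m from the base axis. Payload 3.6 kg.
Tool frame: the origin (TCP) lies midway between the tips of the shut fingers; the grasp point (between the pads) lies 19 mm behind it (ctrl.grasp_offset is the z of the grasp point in the tool frame, in m); z points along the fingers, y is the direction in which the jaws open and shut (so a half turn about z gives the same grasp; the last joint's range is limited). The gripper opens to 93 mm and grips with 3 to 60 N. Pads are 15 mm wide; open, the fingers measure 128 mm over their backs; the gripper's body (75 mm by 188 mm) begins 65 mm behind the grasp point.
Start: joints at [1.113, 0.615, -0.013, 1.423, 0.008, 1.103, -0.04], TCP at [0.272, -0.59, 0.219] pointing down, gripper open.
Joint ranges: [-3.12, 3.12], [-0.3, 2.06], [-1.34, 1.32], [0.26, 2.42], [-1.36, 4.5], [0.01, 1.98], [-2.84, 2.84]. Speed limits (rad/s): [2.79, 2.79, 3.14, 3.14, 3.14, 3.14, 3.14].

## Interface

Orientations are given as a unit quaternion [w, x, y, z].
In Python, from bench import status, viewer, workorder, ctrl gives the robot as it stands.
- The arm moves only by the shell command python3 -m inch 'ROWS' [FORCE]. ROWS is JSON, one flat list of numbers, 7 for each row, row after row: the finger opening in cm, from 0 to 9.3, then the shift along the tool's x, y, z in cm, then the turn, a rotation vector about the tool's x, y, z in rad. In form: [fingers, dx, dy, dz, ax, ay, az, fingers, dx, dy, dz, ax, ay, az, ...]. A call has 1 to 12 rows; each row is the pose to reach, as a shift and turn from the pose commanded when the call began, along the tool's axes at that moment; what a row does not reach only later rows make up. A row lasts 1/8 s, in which the tool goes at most 62.5 mm and 10.7 degrees, less where a joint would pass 70% of its speed; a pose out of reach is approached as far as the arm can. A call with a gripper value outside its range is refused whole. The fingers move at their own pace and stop on an object; FORCE is the grip in N (left out, the last holds). Time passes only in rows, so rows that repeat a pose let the fingers close. It gives the time, the measured TCP pose, the force and the opening at its end, in the units of the state.
- status.observe(): the state, without advancing time (a new reading comes with each control period).
- viewer.read_camera(name): name is "scene" or "top"; returns the picture (480x640x3 uint8, red, green, blue); there is no depth.
- viewer.get_calibration(name): a dict with "camera_matrix" (3x3 intrinsics, pixels), "distortion" ([k1, k2, p1, p2, k3] as OpenCV has them; the pictures are not rectified), "eye" and "attitude" of the camera in the world. Camera axes: x right, y down, z forward; pixel columns grow to the right and rows downward; lengths in m; the calibration is good to about 2 mm. A picture is of the moment at which its call begins. get_calibration takes no time and is no camera call.
- workorder.hand_in(): hands the job in, once; it reports no verdict.
The state is a dict: "t": time; "qpos": joint angles; "dq": joint speeds; "tau": joint torques, N m; "position": TCP position; "eef_rot": TCP orientation; "wrist_force": force on the tool from outside, world axes, zero at the start; "moment": the same for the moment, N m; "grip_width": finger opening in m.
Only numpy, scipy, OpenCV 4.12 (cv2) and the standard library are available. Lean on these libraries where they do the work, as an engineer would, in place of code of your own. Each camera call takes 0.05 s, during which the arm holds its last target.

## Working session

There is one attempt and no reset: what is moved stays moved. The work goes in short steps, Python scripts to look and compute and a shell command to move; the robot and the scene stay as the last step left them, time stands still between calls to the robot, and variables do not carry over. Pictures are saved under pics/ and viewed, and the job is handed in when it is done.

```bash
ls; mkdir -p pics
python3 - <<'E'
from bench import status, viewer, ctrl
import cv2
print(status.observe()); print(ctrl.grasp_offset)
for n in ("scene","top"):
    c=viewer.get_calibration(n); print(c)
    cv2.imwrite(f"pics/{n}0.png",viewer.read_camera(n)[:,:,::-1])
E
```

```text
pics
{'t': 0.0, 'qpos': array([ 1.11250619,  0.6158909 , -0.01261005,  1.42489452,  0.00812313,
        1.10338863, -0.04040727]), 'dq': array([ 0.00035958, -0.00054614, -0.00216721,  0.00165708, -0.00076903,
        0.00044927, -0.00136139]), 'tau': array([-6.57340593e-05, -4.58944094e+01,  2.09053718e-01, -1.65747160e+01,
       -6.10508490e-02,  2.03824992e-02,  2.33818619e-04]), 'position': array([ 0.27169173, -0.58962486,  0.21750103]), 'eef_rot': array([-1.22919392e-03,  9.76777350e-01,  2.14253136e-01, -3.00470931e-04]), 'wrist_force': array([-0.12920814, -0.53612075,  0.06918532]), 'moment': array([-0.00316999, -0.02000298, -0.02553598]), 'grip_width': 0.09338165477070483}
-0.0188
{'camera_matrix': array([[554.38918244,   0.        , 317.55407527],
       [  0.        , 554.38918244, 237.72077676],
       [  0.        ,   0.        ,   1.        ]]), 'distortion': array([-0.14305442,  0.        ,  0.        ,  0.        ,  0.        ]), 'eye': array([1.22354545, 0.43484336, 0.90893241]), 'attitude': array([-0.17941323,  0.45809635,  0.80856023, -0.32278318])}
{'camera_matrix': array([[436.27799804,   0.        , 317.87863042],
       [  0.        , 436.27799804, 240.83713557],
       [  0.        ,   0.        ,   1.        ]]), 'distortion': array([0.0206391, 0.       , 0.       , 0.       , 0.       ]), 'eye': array([0.43834761, 0.01693933, 0.8260412 ]), 'attitude': array([-0.04463311,  0.7072435 , -0.70342882,  0.05479428])}
```

View pics/scene0.png

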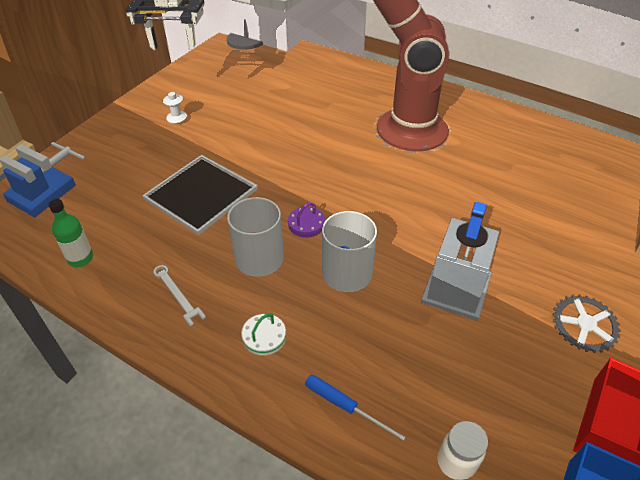

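View pics/top0.png

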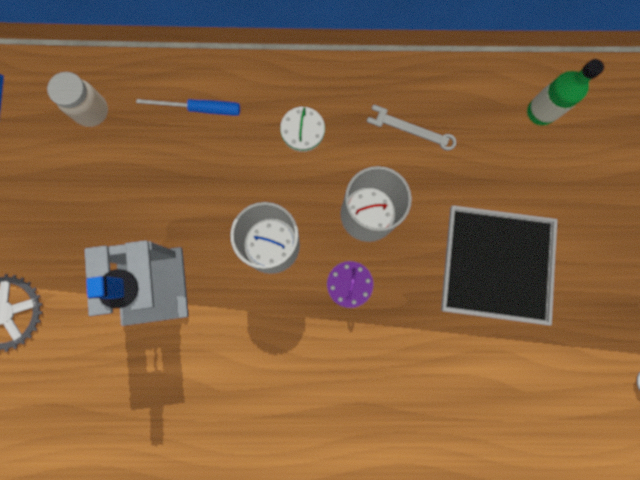

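```bash
cat > h.py <<'E'
import numpy as np, cv2
from scipy.spatial.transform import Rotation as R
from bench import status, viewer
def cam(n):
    c=viewer.get_calibration(n); q=c["attitude"]
    return c["camera_matrix"],c["distortion"],np.array(c["eye"]),R.from_quat([q[1],q[2],q[3],q[0]]).as_matrix()
def ray(n,uv):
    K,d,e,A=cam(n); p=cv2.undistortPoints(np.array(uv,float).reshape(-1,1,2),K,d)[:,0]
    return e,(A@np.c_[p,np.ones(len(p))].T).T
def onz(n,uv,z):
    e,r=ray(n,uv); return e+r*((z-e[2])/r[:,2])[:,None]
def proj(n,P):
    K,d,e,A=cam(n); P=np.atleast_2d(P)
    return cv2.projectPoints(P.astype(float),*(lambda M:(cv2.Rodrigues(M)[0],-M@e))(A.T),K,d)[0][:,0]
def two(uv1,uv2,n1="scene",n2="top"):
    e1,r1=ray(n1,uv1);e2,r2=ray(n2,uv2);r1=r1[0]/np.linalg.norm(r1[0]);r2=r2[0]/np.linalg.norm(r2[0])
    s=np.linalg.lstsq(np.c_[r1,-r2],e2-e1,rcond=None)[0]
    a=e1+s[0]*r1;b=e2+s[1]*r2; return (a+b)/2,np.linalg.norm(a-b)
def crop(img,x0,y0,x1,y1,k,fn):
    cv2.imwrite(fn,cv2.resize(img[y0:y1,x0:x1],None,fx=k,fy=k,interpolation=cv2.INTER_CUBIC))
E
python3 - <<'E'
from h import *
for n in("top","scene"): print(n,cam(n)[3][:,2])
t=cv2.imread("pics/top0.png");s=cv2.imread("pics/scene0.png")
a=cv2.resize(t[230:340,70:200],None,fx=3,fy=3,interpolation=2); 
b=cv2.resize(t[160:250,330:420],None,fx=4,fy=4,interpolation=2)
c=np.zeros((360,760,3),np.uint8); c[:330,:390]=a; c[:360,395:755]=b; cv2.imwrite("pics/c1.png",c)
crop(s,400,190,520,330,4,"pics/c2.png")
hs=cv2.cvtColor(t,cv2.COLOR_BGR2HSV)
E
```

```text
top [ 0.14029822 -0.01395479 -0.99001095]
scene [-0.58586439 -0.35760219 -0.72724383]
```

View pics/c1.png

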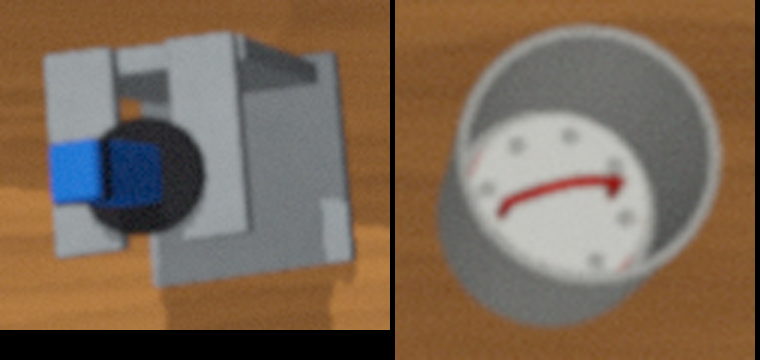

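View pics/c2.png

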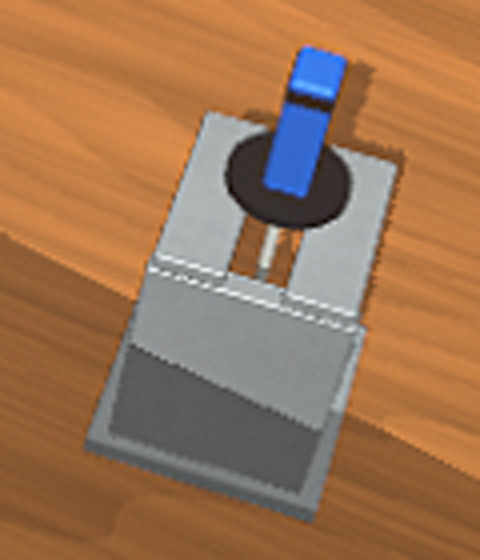

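Run:
```python
from h import *
t=cv2.imread("pics/top0.png");s=cv2.imread("pics/scene0.png")
# pot rim outer, points by hand from crop
C=lambda p:[((x-395)/4+330-.375,y/4+160-.375) for x,y in p]
print("pot",onz("top",C([(457,155),(721,155),(589,25),(589,283)]),.13)[:,:2].round(4))
h=cv2.cvtColor(t,cv2.COLOR_BGR2HSV)
m=((h[...,0]<8)|(h[...,0]>172))&(h[...,1]>120)&(h[...,2]>60); m[:, :350]=0;m[:160]=0;m[235:]=0;m[:,395:]=0
v,u=np.nonzero(m); print(len(u),u.min(),u.max(),v.min(),v.max())
o=np.argsort(u)
for k in range(u.min(),u.max()+1,2):
    q=v[u==k]; 
    if len(q): print(k,q.mean().round(1),len(q),end=' ; ')
print()
# tray
g=cv2.inRange(h,(0,0,0),(180,255,60)); g[:,:430]=0; g[:200]=0;g[330:]=0;g[:,570:]=0
c=max(cv2.findContours(g,0,2)[0],key=cv2.contourArea); r=cv2.minAreaRect(c); b=cv2.boxPoints(r); print("tray",b.round(1))
P=onz("top",b,.005); print(P.round(4),P.mean(0),[np.linalg.norm(P[i]-P[i-1]).round(4) for i in range(4)])
# blue grip top in both
for n,im,box in(("top",t,(70,230,200,340)),("scene",s,(400,190,520,330))):
    hh=cv2.cvtColor(im,cv2.COLOR_BGR2HSV); M=cv2.inRange(hh,(100,120,160 if n=="top" else 60),(130,255,255)); Z=np.zeros_like(M);x0,y0,x1,y1=box;Z[y0:y1,x0:x1]=M[y0:y1,x0:x1]
    c=max(cv2.findContours(Z,0,2)[0],key=cv2.contourArea); b=cv2.boxPoints(cv2.minAreaRect(c)); print(n,b.round(1))
    if n=="top":
        P=onz("top",b,.226);print(P.round(4),P.mean(0))
# rack features from crop c1 a (scale3, origin 70,230) at z .15: outer corners of prongs
D=lambda p:[(x/3+70-.33,y/3+230-.33) for x,y in p]
print("prongL outer line, L inner, R inner, R outer",onz("top",D([(45,55),(55,258),(113,60),(125,248),(168,38),(185,238),(236,32),(248,230)]),.15).round(4))
S=lambda p:[(x/4+400-.375,y/4+190-.375) for x,y in p]
print("scene prongs", onz("scene",S([(207,112),(400,163),(150,258),(360,318)]),.15).round(4))
```

```text
pot [[ 0.6074 -0.0371]
 [ 0.6082 -0.1453]
 [ 0.6628 -0.0919]
 [ 0.5547 -0.0904]]
48 357 385 204 212
357 211.5 2 ; 359 209.5 2 ; 361 209.0 1 ; 363 208.0 1 ; 365 207.5 2 ; 367 207.0 1 ; 369 206.5 2 ; 371 206.0 1 ; 373 205.5 2 ; 375 205.0 1 ; 377 205.0 1 ; 379 204.5 2 ; 381 205.0 1 ; 383 205.0 3 ; 385 205.0 3 ; 
tray [[446.5 309.8]
 [455.2 211.7]
 [552.7 220.3]
 [544.  318.4]]
[[ 0.4265 -0.2348  0.005 ]
 [ 0.6131 -0.2586  0.005 ]
 [ 0.5973 -0.4448  0.005 ]
 [ 0.4119 -0.4152  0.005 ]] [ 0.51220321 -0.33834571  0.005     ] [np.float64(0.1809), np.float64(0.1881), np.float64(0.1868), np.float64(0.1878)]
top [[ 87. 277.]
 [102. 277.]
 [102. 297.]
 [ 87. 297.]]
[[0.4719 0.3211 0.226 ]
 [0.472  0.3011 0.226 ]
 [0.4451 0.2991 0.226 ]
 [0.445  0.3189 0.226 ]] [0.45848201 0.31004869 0.226     ]
scene [[464.4 236. ]
 [470.8 214.6]
 [482.4 218. ]
 [476.  239.5]]
prongL outer line, L inner, R inner, R outer [[0.5207 0.3666 0.15  ]
 [0.418  0.3534 0.15  ]
 [0.5183 0.3321 0.15  ]
 [0.423  0.3192 0.15  ]
 [0.5299 0.305  0.15  ]
 [0.428  0.2897 0.15  ]
 [0.5332 0.2705 0.15  ]
 [0.432  0.2585 0.15  ]]
scene prongs [[0.4314 0.2594 0.15  ]
 [0.4155 0.354  0.15  ]
 [0.5352 0.2722 0.15  ]
 [0.5199 0.3693 0.15  ]]
```

Run:
```python
from h import *
uv=[(357,211.5),(359,209.5),(361,209),(365,207.5),(369,206.5),(373,205.5),(377,205),(381,205),(385,205)]
print(onz("top",uv,.074)[:,:2].round(4))
c=np.array([.608,-.0912])
e,r=ray("top",uv)
for ph in (0.05,.1,.15,.2,.25):
    n=np.array([np.cos(ph),np.sin(ph),0]);y=np.array([-np.sin(ph),np.cos(ph),0])
    k=((np.r_[c,0]-e)@n)/(r@n); P=e+r*k[:,None]; print(ph,[((p-np.r_[c,0])@y*1000).round().item() for p in P],(P[:,2]*1000).round())
```

```text
[[ 0.5975 -0.0623]
 [ 0.6011 -0.0658]
 [ 0.602  -0.0694]
 [ 0.6048 -0.0765]
 [ 0.6066 -0.0835]
 [ 0.6085 -0.0906]
 [ 0.6095 -0.0977]
 [ 0.6095 -0.1048]
 [ 0.6096 -0.1118]]
0.05 [24.0, 22.0, 19.0, 13.0, 7.0, 1.0, -6.0, -13.0, -20.0] [30. 47. 51. 63. 70. 76. 79. 78. 76.]
0.1 [25.0, 23.0, 20.0, 14.0, 7.0, 1.0, -6.0, -14.0, -21.0] [36. 53. 56. 66. 71. 77. 78. 75. 72.]
0.15 [26.0, 24.0, 21.0, 14.0, 8.0, 1.0, -6.0, -14.0, -22.0] [43. 59. 61. 69. 73. 77. 76. 71. 66.]
0.2 [27.0, 25.0, 21.0, 15.0, 8.0, 1.0, -7.0, -15.0, -23.0] [50. 65. 66. 73. 75. 77. 75. 68. 60.]
0.25 [28.0, 26.0, 22.0, 16.0, 8.0, 1.0, -7.0, -16.0, -25.0] [57. 72. 72. 77. 77. 77. 73. 63. 54.]
```

```bash
cat > w.py <<'E'
from h import *
import sys
def rel(pts,yaw):
    s=status.observe(); q=s["eef_rot"]; T=R.from_quat([q[1],q[2],q[3],q[0]]); M=T.as_matrix()
    print("t",s["t"],"pos",s["position"].round(4),"F",s["wrist_force"].round(2),"w",round(s["grip_width"],4),"q",s["qpos"].round(2))
    print(" toolx yaw",np.arctan2(M[1,0],M[0,0]).round(4),"tilt",np.degrees(np.arccos(-M[2,2])).round(2))
    W=R.from_matrix(np.c_[[np.cos(yaw),np.sin(yaw),0],[np.sin(yaw),-np.cos(yaw),0],[0,0,-1.]])
    print(" turn",(T.inv()*W).as_rotvec().round(3))
    for p in pts: print(p,"->",((M.T@(np.array(p)-s["position"]))*100).round(2))
if __name__=="__main__":
    a=eval(sys.argv[1]); rel(a,float(sys.argv[2]) if len(sys.argv)>2 else .14)
E
python3 w.py "[(.272,-.59,.33),(.55,-.15,.33),(.459,.3105,.33)]"
```

```text
t 0.1 pos [ 0.2717 -0.5897  0.2176] F [-0.51  0.85 -0.47] w 0.0934 q [ 1.11  0.62 -0.01  1.42  0.01  1.1  -0.04]
 toolx yaw 0.4318 tilt 0.13
 turn [-0.002  0.     0.292]
(0.272, -0.59, 0.33) -> [ 1.000e-02  1.000e-02 -1.124e+01]
(0.55, -0.15, 0.33) -> [ 43.67 -28.31 -11.17]
(0.459, 0.3105, 0.33) -> [ 54.68 -73.94 -11.07]
```

Things that could be mistaken for the ones I want, in the top image:
- **Hook:** the blue-grip hook in the grey rack is at (105,287). The blue screwdriver at (214,107) looks similar but isn't it.
- **Carrier:** the red loop in the right-hand pot is at (372,207). The others are blue in a pot (268,241), green on the table (303,128) and purple (350,284).
- **Tray:** the black-lined square is at (500,265).

The close crops show a red bar in the pot at (378,198), and the black collar and blue grip in the rack slot. Those are my choices.

```bash
python3 -m inch '[9.3,0,0,-5,0,0,0, 9.3,0,0,-11,0,0,0, 9.3,5,-3,-11,0,0,0, 9.3,10,-6.5,-11,0,0,0.1, 9.3,15,-10,-11,0,0,0.15, 9.3,20,-13,-11,0,0,0.2, 9.3,25,-16,-11,0,0,0.25, 9.3,30,-19,-11,0,0,0.29, 9.3,35,-22.5,-11,0,0,0.29, 9.3,40,-26,-11,0,0,0.29, 9.3,43.5,-28.3,-11,0,0,0.29, 9.3,43.5,-28.3,-11,0,0,0.29]' 10; python3 w.py "[(.52,.1,.33),(.459,.3105,.33)]"
```

```text
t: 1.6
position: [0.5501, -0.1461, 0.3278]
eef_rot: [-0.002, 0.997, 0.075, -0.0]
wrist_force: [0.2, -0.8, -0.9]
grip_width: 0.093
t 1.6 pos [ 0.5501 -0.1461  0.3278] F [ 0.2  -0.81 -0.86] w 0.093 q [ 0.27  0.4  -0.08  1.48  0.03  1.26 -1.23]
 toolx yaw 0.1507 tilt 0.19
 turn [-0.003  0.     0.011]
(0.52, 0.1, 0.33) -> [  0.71 -24.78  -0.14]
(0.459, 0.3105, 0.33) -> [ -2.16 -46.51  -0.07]
```

```bash
python3 -m inch '[9.3,0,-5,0,0,0,0.01, 9.3,0,-10,0,0,0,0.01, 9.3,0,-15,0,0,0,0.01, 9.3,0,-20,0,0,0,0.01, 9.3,0,-25,0,0,0,0.01, 9.3,-0.5,-30,0,0,0,0.01, 9.3,-1,-35,0,0,0,0.01, 9.3,-1.5,-40,0,0,0,0.01, 9.3,-2,-44,0,0,0,0.01, 9.3,-2.2,-46.5,0,0,0,0.01, 9.3,-2.2,-46.5,0,0,0,0.01, 9.3,-2.2,-46.5,0,0,0,0.01]'; python3 w.py "[(.459,.3105,.25),(.459,.3105,.176)]"
python3 - <<'E'
from h import *
t=viewer.read_camera("top")[:,:,::-1];s=viewer.read_camera("scene")[:,:,::-1]
c=np.zeros((480,780,3),np.uint8);c[:420,:390]=cv2.resize(t[210:350,60:190],None,fx=3,fy=3);c[:,395:755]=cv2.resize(s[130:290,400:520],None,fx=3,fy=3);cv2.imwrite("pics/c3.png",c)
E
```

```text
t: 3.1
position: [0.4622, 0.3035, 0.3284]
eef_rot: [0.001, 0.998, 0.064, 0.0]
wrist_force: [0.1, -0.9, 0.2]
grip_width: 0.0932
t 3.1 pos [0.4622 0.3035 0.3284] F [ 0.07 -0.94  0.2 ] w 0.0932 q [-0.47  0.38 -0.22  1.52  0.09  1.25 -2.15]
 toolx yaw 0.1285 tilt 0.12
 turn [ 0.002  0.    -0.011]
(0.459, 0.3105, 0.25) -> [-0.23 -0.75  7.84]
(0.459, 0.3105, 0.176) -> [-0.23 -0.77 15.24]
```

View pics/c3.png

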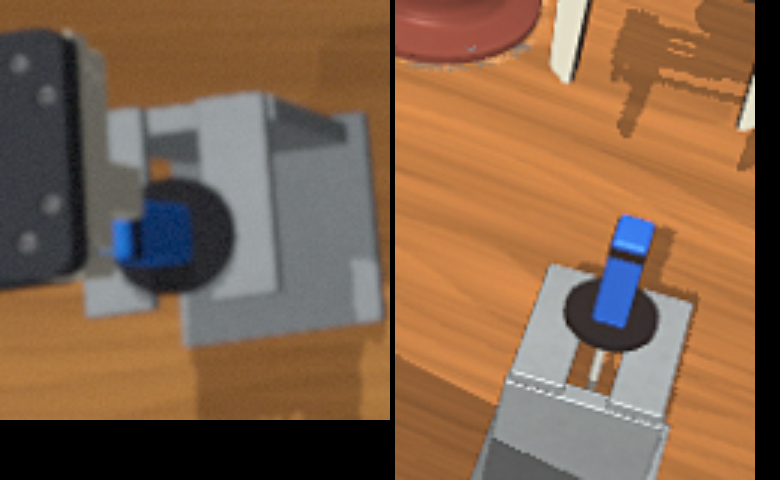

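The picture shows the hook undisturbed at crop left (165,235), with the open fingers on either side above it. The arm stopped about 7 mm short in y, so I'll correct that as I descend partway.

```bash
python3 -m inch '[9.3,-0.2,-0.7,0,0,0,0, 9.3,-0.2,-0.7,3,0,0,0, 9.3,-0.2,-0.7,6,0,0,0, 9.3,-0.2,-0.7,6,0,0,0, 9.3,-0.2,-0.7,6,0,0,0]'; python3 w.py "[(.459,.3105,.176)]"
```

```text
t: 3.82
position: [0.4588, 0.3132, 0.2699]
eef_rot: [-0.001, 0.998, 0.066, 0.001]
wrist_force: [-0.2, -0.3, 0.2]
grip_width: 0.0929
t 3.825 pos [0.4588 0.3132 0.2699] F [-0.23 -0.27  0.17] w 0.0929 q [-0.49  0.43 -0.23  1.62  0.1   1.1  -2.18]
 toolx yaw 0.1317 tilt 0.12
 turn [-0.001 -0.002 -0.008]
(0.459, 0.3105, 0.176) -> [-0.04  0.28  9.39]
```

```bash
python3 -m inch '[9.3,0,0.2,3,0,0,0, 9.3,0,0.25,6,0,0,0, 9.3,0,0.25,8.5,0,0,0, 9.3,0,0.25,9.4,0,0,0, 9.3,0,0.25,9.4,0,0,0, 9.3,0,0.25,9.4,0,0,0]'; python3 w.py "[(.459,.3105,.176)]"
python3 - <<'E'
from h import *
t=viewer.read_camera("top")[:,:,::-1];s=viewer.read_camera("scene")[:,:,::-1]
c=np.zeros((480,780,3),np.uint8);c[:420,:390]=cv2.resize(t[210:350,60:190],None,fx=3,fy=3);c[:,395:755]=cv2.resize(s[130:290,400:520],None,fx=3,fy=3);cv2.imwrite("pics/c4.png",c)
E
```

```text
t: 4.58
position: [0.4594, 0.3109, 0.1762]
eef_rot: [-0.001, 0.998, 0.066, 0.001]
wrist_force: [0.2, -0.2, 1.3]
grip_width: 0.0929
t 4.575 pos [0.4594 0.3109 0.1762] F [ 0.17 -0.25  1.33] w 0.0929 q [-0.5   0.52 -0.21  1.76  0.14  0.88 -2.21]
 toolx yaw 0.1318 tilt 0.18
 turn [-0.002 -0.003 -0.008]
(0.459, 0.3105, 0.176) -> [-0.05  0.04  0.01]
```

View pics/c4.png

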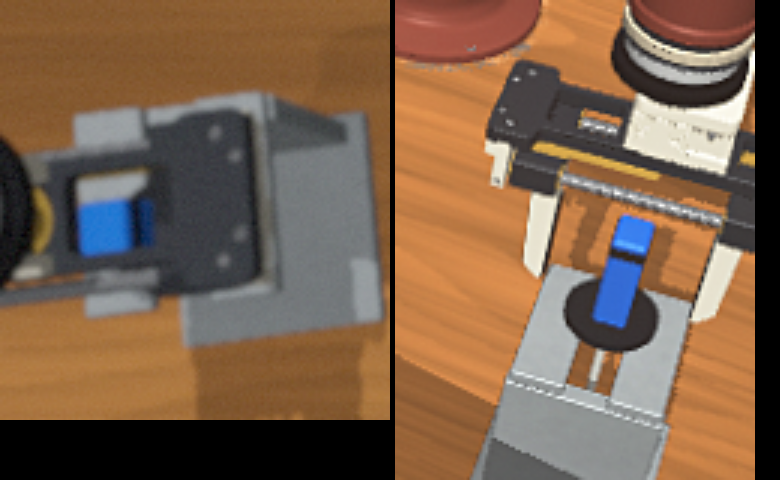

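The fingers straddle the grip symmetrically, with the grip at scene-crop (630,270) between fingers at 540 and 715. I'll close them now.

```bash
python3 -m inch '[5,0,0,0,0,0,0, 3,0,0,0,0,0,0, 1.5,0,0,0,0,0,0, 1.5,0,0,0,0,0,0, 1.5,0,0,0,0,0,0, 1.5,0,0,0,0,0,0]' 35; python3 w.py "[]"
python3 -m inch '[1.5,0,0,-0.5,0,0,0, 1.5,0,0,-1,0,0,0, 1.5,0,0,-1,0,0,0, 1.5,0,0,-1,0,0,0]'; python3 w.py "[]"
```

```text
t: 5.42
position: [0.4586, 0.3102, 0.1747]
eef_rot: [-0.0, 0.998, 0.066, -0.0]
wrist_force: [0.1, -0.6, -0.4]
grip_width: 0.0379
t 5.425 pos [0.4586 0.3102 0.1747] F [ 0.09 -0.64 -0.4 ] w 0.0379 q [-0.5   0.52 -0.21  1.76  0.14  0.88 -2.21]
 toolx yaw 0.1318 tilt 0.0
 turn [-0.     0.    -0.008]
t: 5.92
position: [0.4584, 0.31, 0.1845]
eef_rot: [0.0, 0.998, 0.066, -0.0]
wrist_force: [-0.4, 0.1, -1.2]
grip_width: 0.0221
t 5.925 pos [0.4584 0.31   0.1845] F [-0.38  0.08 -1.19] w 0.0221 q [-0.49  0.51 -0.21  1.75  0.13  0.9  -2.2 ]
 toolx yaw 0.1318 tilt 0.03
 turn [ 0.     0.    -0.008]
```

```bash
python3 -m inch '[1.5,0,0,-1,0,0,0, 1.5,0,0,-1.5,0,0,0, 1.5,0,0,-3.5,0,0,0, 1.5,0,0,-6.5,0,0,0, 1.5,0,0,-9.5,0,0,0, 1.5,0,0,-12.5,0,0,0, 1.5,0,0,-15,0,0,0, 1.5,0,0,-17,0,0,0, 1.5,0,0,-17,0,0,0, 1.5,0,0,-17,0,0,0]'; python3 w.py "[]"
python3 - <<'E'
from h import *
t=viewer.read_camera("top")[:,:,::-1];s=viewer.read_camera("scene")[:,:,::-1]
cv2.imwrite("pics/s5.png",s);cv2.imwrite("pics/t5.png",t)
c=np.zeros((600,790,3),np.uint8);c[:,:390]=cv2.resize(t[170:370,0:130],None,fx=3,fy=3);c[:,395:785]=cv2.resize(s[100:300,400:530],None,fx=3,fy=3);cv2.imwrite("pics/c5.png",c)
E
```

```text
t: 7.18
position: [0.4581, 0.3098, 0.3538]
eef_rot: [0.0, 0.998, 0.066, -0.001]
wrist_force: [0.3, -0.0, -2.3]
grip_width: 0.0219
t 7.175 pos [0.4581 0.3098 0.3538] F [ 0.26 -0.02 -2.3 ] w 0.0219 q [-0.48  0.37 -0.23  1.47  0.08  1.31 -2.16]
 toolx yaw 0.1319 tilt 0.09
 turn [ 0.001  0.001 -0.008]
```

View pics/c5.png

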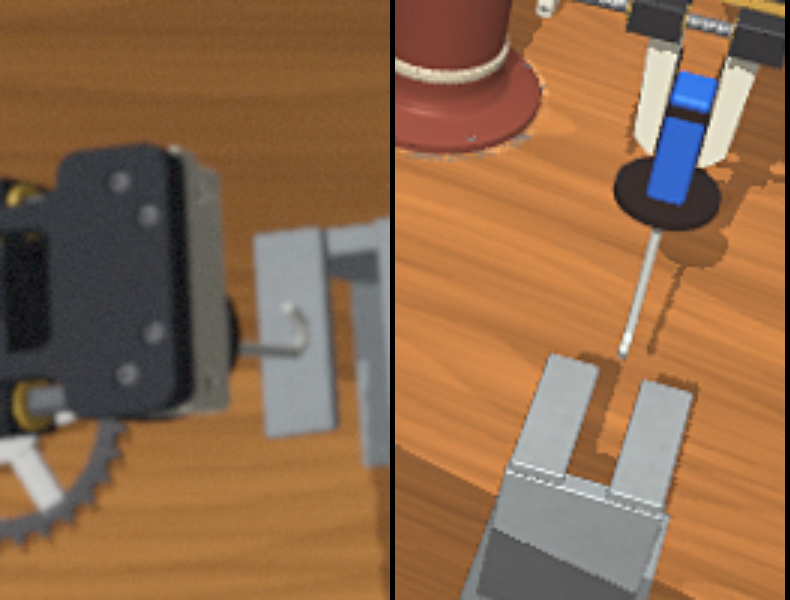

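Run:
```python
from h import *
S=lambda x,y:((x-395)/3+400-.33,y/3+100-.33); T=lambda x,y:(x/3-.33,y/3+170-.33)
print("bottom",two([S(624,356)],[T(301,351)]))
print("tip top pt",onz("top",[T(288,306)],.2086+.016))
# collar edge / blue grip bottom front-right? predicted hook pts if origin at (.4581,.3098,z)
x=np.array([.99,.1315,0]);
for z in(.2026,.2076,.2126):
    o=np.array([.4581,.3098,z]); P=np.array([o,o+x*9.5e-3,o+x*20e-3+[0,0,.016],o+[0,0,.191]])
    print(z,"scene",((proj("scene",P)-[400,100]+.33)*3+[395,0]).round().tolist(),"top",((proj("top",P)-[0,170]+.33)*3).round().tolist())
```

```text
bottom (array([0.46069715, 0.31279962, 0.20079353]), np.float64(0.004070299745887235))
tip top pt [[0.47923904 0.31077498 0.2246    ]]
0.2026 scene [[625.0, 349.0], [621.0, 359.0], [623.0, 351.0], [694.0, 93.0]] top [[310.0, 354.0], [309.0, 334.0], [291.0, 310.0], [28.0, 335.0]]
0.2076 scene [[626.0, 343.0], [623.0, 353.0], [625.0, 345.0], [696.0, 86.0]] top [[305.0, 354.0], [303.0, 334.0], [285.0, 309.0], [17.0, 334.0]]
0.2126 scene [[628.0, 337.0], [625.0, 347.0], [626.0, 339.0], [698.0, 78.0]] top [[299.0, 354.0], [298.0, 333.0], [280.0, 308.0], [6.0, 333.0]]
```

```bash
python3 w.py "[(.5734,-.0962,.354)]" .15
```

```text
t 7.275 pos [0.4581 0.3098 0.3535] F [-0.85 -0.24 -1.62] w 0.022 q [-0.48  0.37 -0.23  1.47  0.08  1.31 -2.16]
 toolx yaw 0.1319 tilt 0.15
 turn [ 0.001  0.002 -0.018]
(0.5734, -0.0962, 0.354) -> [ 6.100e+00  4.176e+01 -2.000e-02]
```

```bash
python3 -m inch '[1.5,0.4,3,0,0,0,0, 1.5,1,7,0,0,0,0, 1.5,1.6,11,0,0,0,0, 1.5,2.2,15,0,0,0,-0.02, 1.5,2.9,20,0,0,0,-0.02, 1.5,3.6,25,0,0,0,-0.02, 1.5,4.4,30,0,0,0,-0.02, 1.5,5.1,35,0,0,0,-0.02, 1.5,5.7,39,0,0,0,-0.02, 1.5,6.1,41.3,0,0,0,-0.02, 1.5,6.1,41.8,0,0,0,-0.02, 1.5,6.1,41.8,0,0,0,-0.02]';  python3 -m inch '[1.5,0,0,0,0,0,0,1.5,0,0,0,0,0,0]'; python3 w.py "[(.5734,-.0962,.354)]" .15
python3 - <<'E'
from h import *
t=viewer.read_camera("top")[:,:,::-1];s=viewer.read_camera("scene")[:,:,::-1]
cv2.imwrite("pics/s6.png",s);cv2.imwrite("pics/t6.png",t)
c=np.zeros((600,790,3),np.uint8);c[:480,:390]=cv2.resize(t[120:280,300:430],None,fx=3,fy=3);c[:,395:785]=cv2.resize(s[70:270,190:320],None,fx=3,fy=3);cv2.imwrite("pics/c6.png",c)
E
```

```text
t: 8.78
position: [0.5737, -0.0952, 0.3541]
eef_rot: [-0.001, 0.997, 0.076, -0.001]
wrist_force: [0.2, 0.6, -1.6]
grip_width: 0.022
t: 9.02
position: [0.574, -0.0948, 0.3549]
eef_rot: [-0.0, 0.997, 0.077, 0.0]
wrist_force: [-0.8, -0.9, -1.8]
grip_width: 0.0218
t 9.025 pos [ 0.574  -0.0948  0.3549] F [-0.83 -0.89 -1.77] w 0.0218 q [ 0.18  0.41 -0.09  1.39  0.03  1.34 -1.32]
 toolx yaw 0.154 tilt 0.04
 turn [-0.    -0.     0.004]
(0.5734, -0.0962, 0.354) -> [-0.08  0.13  0.09]
```

View pics/c6.png

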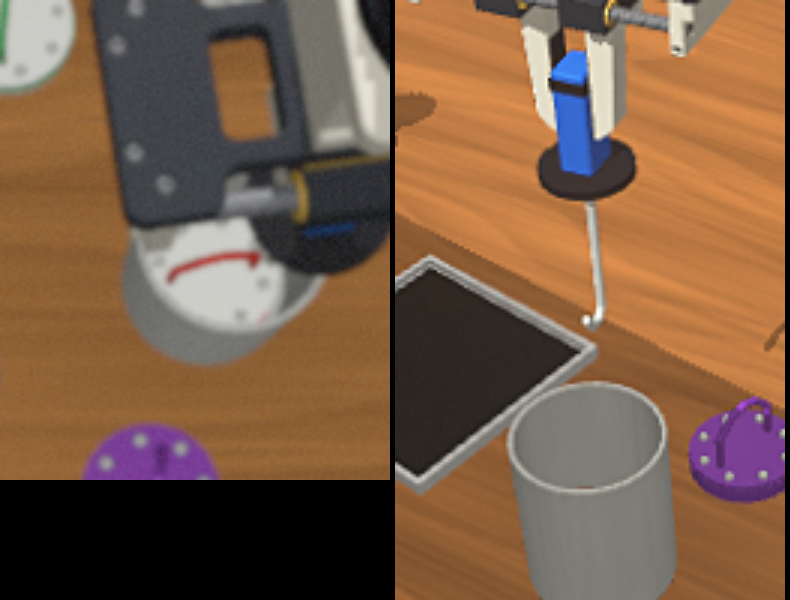

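Run:
```python
from h import *
x=np.array([.988,.1534,0])
f=lambda P:((proj("scene",P)-[190,70]+.33)*3+[395,0]).round().tolist()
for z in(.2009,.2049):
    o=np.array([.574,-.0948,z]); print(f(np.array([o,o+x*9.5e-3,o+x*20e-3+[0,0,.016],o+[0,0,.115],o+[0,0,.191]])))
k=np.array([.608,-.0912,.13]);a=np.linspace(0,6.283,9)[:8]
print("rim",f(np.c_[k[0]+.054*np.cos(a),k[1]+.054*np.sin(a),a*0+.13]))
```

```text
[[603.0, 325.0], [597.0, 334.0], [588.0, 325.0], [589.0, 181.0], [578.0, 73.0]]
[[603.0, 321.0], [596.0, 330.0], [587.0, 321.0], [588.0, 176.0], [577.0, 67.0]]
rim [[539.0, 486.0], [601.0, 492.0], [654.0, 465.0], [666.0, 422.0], [633.0, 389.0], [575.0, 383.0], [523.0, 408.0], [508.0, 450.0]]
```

```bash
python3 -m inch '[1.5,-0.1,0.2,2,0,0,0, 1.5,-0.1,0.2,5,0,0,0, 1.5,-0.1,0.2,8,0,0,0, 1.5,-0.1,0.2,10,0,0,0, 1.5,-0.1,0.2,12,0,0,0, 1.5,-0.1,0.2,13.5,0,0,0, 1.5,-0.1,0.2,14.5,0,0,0, 1.5,-0.1,0.2,15.3,0,0,0, 1.5,-0.1,0.2,16,0,0,0, 1.5,-0.1,0.2,16,0,0,0, 1.5,-0.1,0.2,16,0,0,0]'; python3 w.py "[(.5986,-.0927,.195)]" .15
```

```text
t: 10.5
position: [0.5737, -0.0983, 0.1951]
eef_rot: [0.0, 0.997, 0.076, 0.001]
wrist_force: [-0.2, 1.2, -1.3]
grip_width: 0.022
t 10.5 pos [ 0.5737 -0.0983  0.1951] F [-0.23  1.17 -1.33] w 0.022 q [ 0.19  0.53 -0.08  1.66  0.05  0.95 -1.34]
 toolx yaw 0.1518 tilt 0.06
 turn [ 0.    -0.001  0.002]
(0.5986, -0.0927, 0.195) -> [ 2.55 -0.18  0.02]
```

Run:
```python
from h import *
s=viewer.read_camera("scene")[:,:,::-1];t=viewer.read_camera("top")[:,:,::-1]
c=np.zeros((600,790,3),np.uint8);c[:480,:390]=cv2.resize(t[120:280,300:430],None,fx=3,fy=3);c[:,395:785]=cv2.resize(s[110:310,190:320],None,fx=3,fy=3);cv2.imwrite("pics/c7.png",c)
```

```text
(no output)
```

View pics/c7.png

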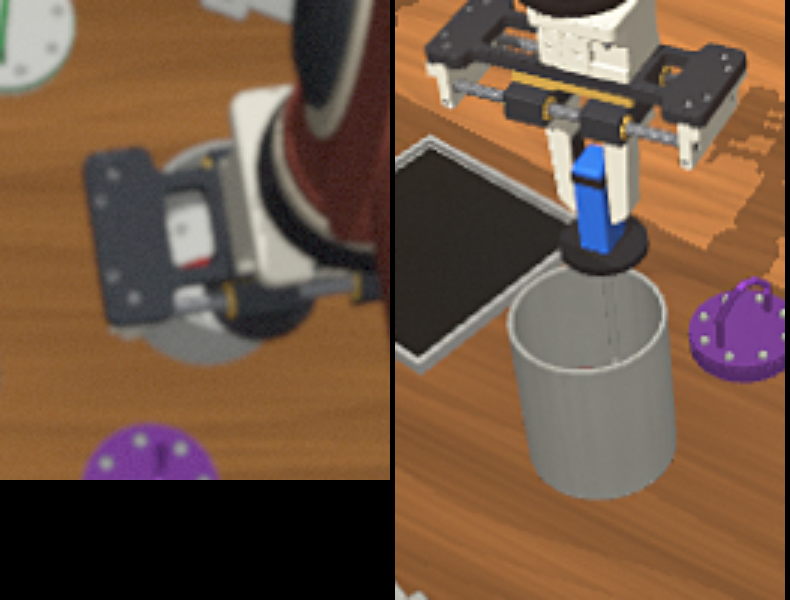

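The hook is down inside the pot with its collar above the rim at crop (604,255). The vertical force hasn't changed and the red bar is visible at (585,367). Next I slide the J under the bar and lift slowly.

```bash
python3 -m inch '[1.5,0.6,-0.1,0,0,0,0, 1.5,1.2,-0.1,0,0,0,0, 1.5,1.8,-0.2,0,0,0,0, 1.5,2.5,-0.2,0,0,0,0, 1.5,2.5,-0.2,0,0,0,0, 1.5,2.5,-0.2,0,0,0,0]'; python3 -m inch '[1.5,0,0,-0.5,0,0,0, 1.5,0,0,-1,0,0,0, 1.5,0,0,-1.5,0,0,0, 1.5,0,0,-2,0,0,0, 1.5,0,0,-2.5,0,0,0, 1.5,0,0,-3,0,0,0, 1.5,0,0,-3,0,0,0]';python3 w.py "[(.5986,-.0927,.195)]" .15
```

```text
t: 11.35
position: [0.5975, -0.0926, 0.1945]
eef_rot: [0.0, 0.997, 0.076, -0.0]
wrist_force: [-0.0, 0.1, -2.6]
grip_width: 0.0221
t: 12.22
position: [0.5979, -0.0925, 0.225]
eef_rot: [0.0, 0.997, 0.076, 0.0]
wrist_force: [-0.2, -1.1, -4.0]
grip_width: 0.0215
t 12.225 pos [ 0.5979 -0.0925  0.225 ] F [-0.17 -1.12 -3.98] w 0.0215 q [ 0.17  0.54 -0.08  1.55  0.05  1.05 -1.35]
 toolx yaw 0.1518 tilt 0.04
 turn [ 0.    -0.001  0.002]
(0.5986, -0.0927, 0.195) -> [0.06 0.03 3.  ]
```

```bash
python3 -m inch '[1.5,0,0,-1,0,0,0, 1.5,0,0,-2.2,0,0,0, 1.5,0,0,-3.6,0,0,0, 1.5,0,0,-5,0,0,0, 1.5,0,0,-6.4,0,0,0, 1.5,0,0,-7.8,0,0,0, 1.5,0,0,-9.2,0,0,0, 1.5,0,0,-10.6,0,0,0, 1.5,0,0,-12,0,0,0, 1.5,0,0,-13.2,0,0,0, 1.5,0,0,-14.2,0,0,0, 1.5,0,0,-15,0,0,0]';python3 -m inch '[1.5,0,0,0,0,0,0, 1.5,0,0,0,0,0,0, 1.5,0,0,0,0,0,0, 1.5,0,0,0,0,0,0]'; python3 w.py "[(.5986,-.0927,.195)]" .15
python3 - <<'E'
from h import *
s=viewer.read_camera("scene")[:,:,::-1];t=viewer.read_camera("top")[:,:,::-1]
cv2.imwrite("pics/s8.png",s)
c=np.zeros((600,790,3),np.uint8);c[:480,:390]=cv2.resize(t[120:280,300:430],None,fx=3,fy=3);c[:,395:785]=cv2.resize(s[70:270,190:320],None,fx=3,fy=3);cv2.imwrite("pics/c8.png",c)
E
```

```text
t: 13.72
position: [0.5977, -0.0926, 0.3752]
eef_rot: [-0.0, 0.997, 0.076, 0.0]
wrist_force: [-0.1, -0.7, -3.8]
grip_width: 0.0219
t: 14.22
position: [0.5976, -0.0925, 0.3743]
eef_rot: [-0.0, 0.997, 0.076, -0.0]
wrist_force: [-0.3, -0.1, -3.5]
grip_width: 0.0214
t 14.225 pos [ 0.5976 -0.0925  0.3743] F [-0.34 -0.06 -3.54] w 0.0214 q [ 0.17  0.45 -0.08  1.28  0.04  1.41 -1.33]
 toolx yaw 0.1519 tilt 0.04
 turn [-0.     0.001  0.002]
(0.5986, -0.0927, 0.195) -> [ 0.11  0.04 17.93]
```

View pics/c8.png

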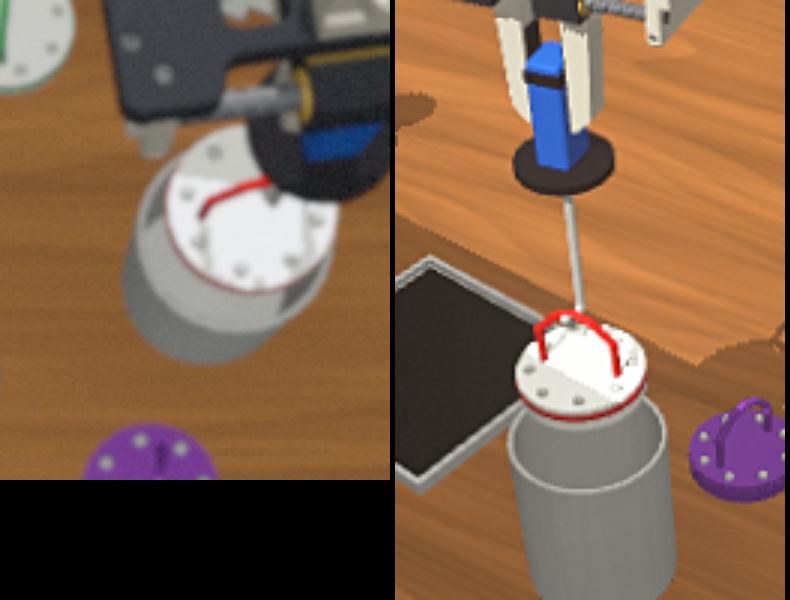

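The red-looped carrier hangs level on the hook at crop (580,360), clear above the pot rim. Next I carry it smoothly to the tray.

```bash
python3 w.py "[(.5028,-.3395,.374)]" .152
```

```text
t 14.325 pos [ 0.5976 -0.0925  0.3745] F [ 0.05  0.12 -4.5 ] w 0.0219 q [ 0.17  0.45 -0.08  1.28  0.04  1.41 -1.33]
 toolx yaw 0.1519 tilt 0.02
 turn [-0.  0. -0.]
(0.5028, -0.3395, 0.374) -> [-13.11  22.98   0.05]
```

```bash
python3 -m inch '[1.5,-0.2,0.4,0,0,0,0, 1.5,-0.6,1.1,0,0,0,0, 1.5,-1.2,2.1,0,0,0,0, 1.5,-2,3.5,0,0,0,0, 1.5,-2.9,5.1,0,0,0,0, 1.5,-3.8,6.7,0,0,0,0, 1.5,-4.7,8.3,0,0,0,0, 1.5,-5.6,9.9,0,0,0,0, 1.5,-6.5,11.5,0,0,0,0, 1.5,-7.4,13.1,0,0,0,0, 1.5,-8.3,14.7,0,0,0,0, 1.5,-9.2,16.3,0,0,0,0]'; python3 -m inch '[1.5,-0.9,1.6,0,0,0,0, 1.5,-1.8,3.1,0,0,0,0, 1.5,-2.6,4.5,0,0,0,0, 1.5,-3.2,5.6,0,0,0,0, 1.5,-3.6,6.3,0,0,0,0, 1.5,-3.9,6.7,0,0,0,0, 1.5,-3.9,6.7,0,0,0,0, 1.5,-3.9,6.7,0,0,0,0, 1.5,-3.9,6.7,0,0,0,0]'; python3 w.py "[(.5028,-.3395,.374)]" .152
python3 - <<'E'
from h import *
s=viewer.read_camera("scene")[:,:,::-1];t=viewer.read_camera("top")[:,:,::-1]
c=np.zeros((600,790,3),np.uint8);c[:480,:390]=cv2.resize(t[170:330,420:550],None,fx=3,fy=3);c[:,395:785]=cv2.resize(s[40:240,110:240],None,fx=3,fy=3);cv2.imwrite("pics/c9.png",c)
E
```

```text
t: 15.82
position: [0.531, -0.2687, 0.3746]
eef_rot: [-0.0, 0.997, 0.076, 0.0]
wrist_force: [0.1, -0.2, -4.2]
grip_width: 0.0216
t: 16.95
position: [0.5034, -0.339, 0.3747]
eef_rot: [-0.0, 0.997, 0.076, 0.0]
wrist_force: [-0.8, 0.1, -3.6]
grip_width: 0.0217
t 16.95 pos [ 0.5034 -0.339   0.3747] F [-0.76  0.11 -3.56] w 0.0217 q [ 0.57  0.45 -0.02  1.28  0.01  1.41 -0.87]
 toolx yaw 0.1529 tilt 0.03
 turn [-0.    -0.     0.001]
(0.5028, -0.3395, 0.374) -> [-0.06  0.04  0.07]
```

View pics/c9.png

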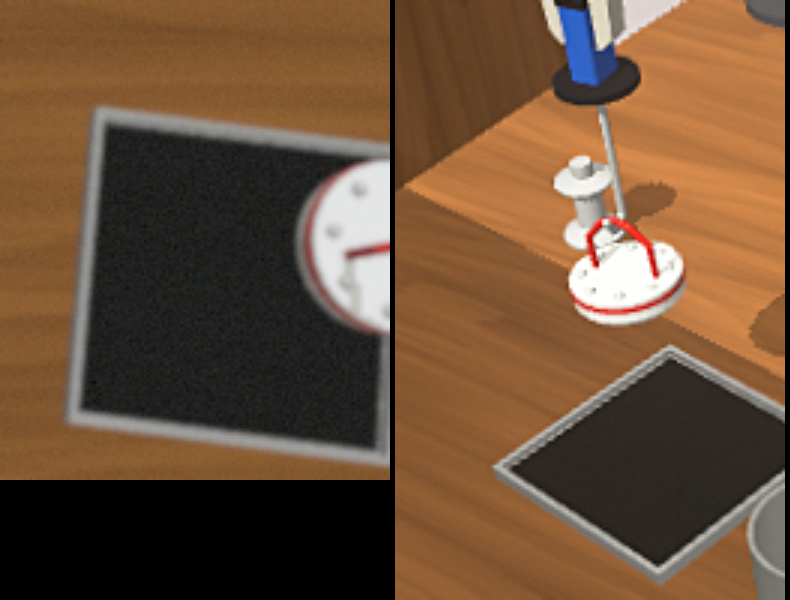

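```bash
python3 -m inch '[1.5,0,0,1,0,0,0, 1.5,0,0,2.5,0,0,0, 1.5,0,0,4,0,0,0, 1.5,0,0,5.6,0,0,0, 1.5,0,0,7.2,0,0,0, 1.5,0,0,8.8,0,0,0, 1.5,0,0,10.3,0,0,0, 1.5,0,0,11.6,0,0,0, 1.5,0,0,12.7,0,0,0, 1.5,0,0,13.5,0,0,0, 1.5,0,0,14,0,0,0, 1.5,0,0,14,0,0,0]'; python3 -m inch '[1.5,0,0,0,0,0,0, 1.5,0,0,0,0,0,0, 1.5,0,0,0,0,0,0]'; python3 w.py "[(.5028,-.3395,.20)]" .152
python3 - <<'E'
from h import *
s=viewer.read_camera("scene")[:,:,::-1];t=viewer.read_camera("top")[:,:,::-1]
c=np.zeros((600,790,3),np.uint8);c[:480,:390]=cv2.resize(t[170:330,440:570],None,fx=3,fy=3);c[:,395:785]=cv2.resize(s[70:270,130:260],None,fx=3,fy=3);cv2.imwrite("pics/c10.png",c)
E
```

```text
t: 18.55
position: [0.503, -0.3397, 0.2345]
eef_rot: [-0.0, 0.997, 0.076, -0.0]
wrist_force: [0.3, -0.6, -3.1]
grip_width: 0.0219
t: 18.92
position: [0.5031, -0.3398, 0.235]
eef_rot: [0.0, 0.997, 0.076, 0.0]
wrist_force: [-0.4, 0.5, -3.3]
grip_width: 0.0221
t 18.925 pos [ 0.5031 -0.3398  0.235 ] F [-0.45  0.48 -3.26] w 0.0221 q [ 0.57  0.53 -0.03  1.53  0.02  1.08 -0.87]
 toolx yaw 0.1518 tilt 0.03
 turn [ 0. -0. -0.]
(0.5028, -0.3395, 0.2) -> [-0.03 -0.03  3.5 ]
```

View pics/c10.png

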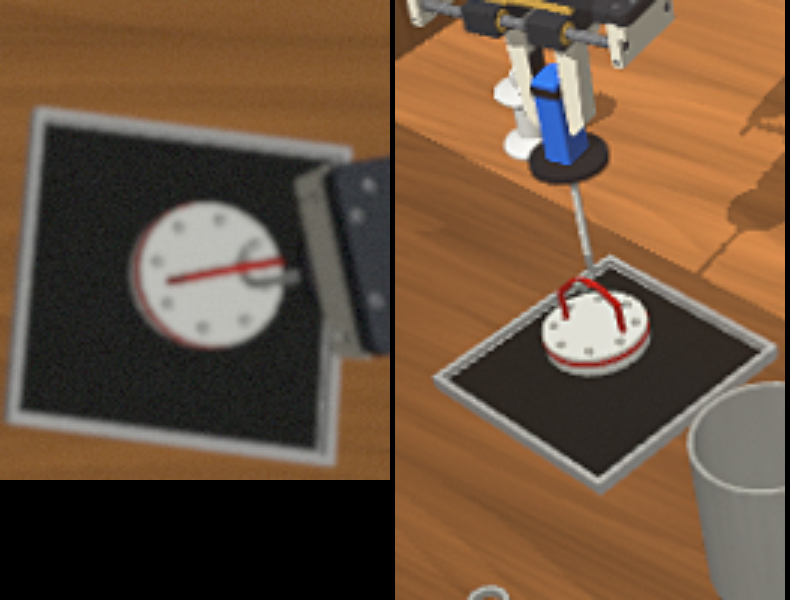

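```bash
python3 -m inch '[1.5,0,0,0.4,0,0,0, 1.5,0,0,0.8,0,0,0, 1.5,0,0,1.1,0,0,0, 1.5,0,0,1.35,0,0,0, 1.5,0,0,1.6,0,0,0, 1.5,0,0,1.85,0,0,0, 1.5,0,0,2.1,0,0,0, 1.5,0,0,2.35,0,0,0, 1.5,0,0,2.6,0,0,0, 1.5,0,0,2.85,0,0,0, 1.5,0,0,3.1,0,0,0]'; python3 -m inch '[1.5,0,0,0.25,0,0,0, 1.5,0,0,0.5,0,0,0, 1.5,0,0,0.9,0,0,0, 1.5,0,0,0.9,0,0,0, 1.5,0,0,0.9,0,0,0]'; python3 w.py "[]" .152
python3 - <<'E'
from h import *
s=viewer.read_camera("scene")[:,:,::-1];t=viewer.read_camera("top")[:,:,::-1]
c=np.zeros((600,790,3),np.uint8);c[:480,:390]=cv2.resize(t[170:330,440:570],None,fx=3,fy=3);c[:,395:785]=cv2.resize(s[70:270,130:260],None,fx=3,fy=3);cv2.imwrite("pics/c11.png",c)
E
```

```text
t: 20.4
position: [0.5034, -0.34, 0.204]
eef_rot: [0.0, 0.997, 0.076, 0.001]
wrist_force: [-0.4, 0.1, -1.9]
grip_width: 0.0216
t: 21.02
position: [0.5031, -0.3397, 0.1947]
eef_rot: [0.0, 0.997, 0.076, 0.0]
wrist_force: [0.4, -0.2, -1.2]
grip_width: 0.0216
t 21.025 pos [ 0.5031 -0.3397  0.1947] F [ 0.36 -0.25 -1.15] w 0.0216 q [ 0.57  0.57 -0.03  1.59  0.02  0.99 -0.88]
 toolx yaw 0.1518 tilt 0.01
 turn [ 0. -0. -0.]
```

View pics/c11.png

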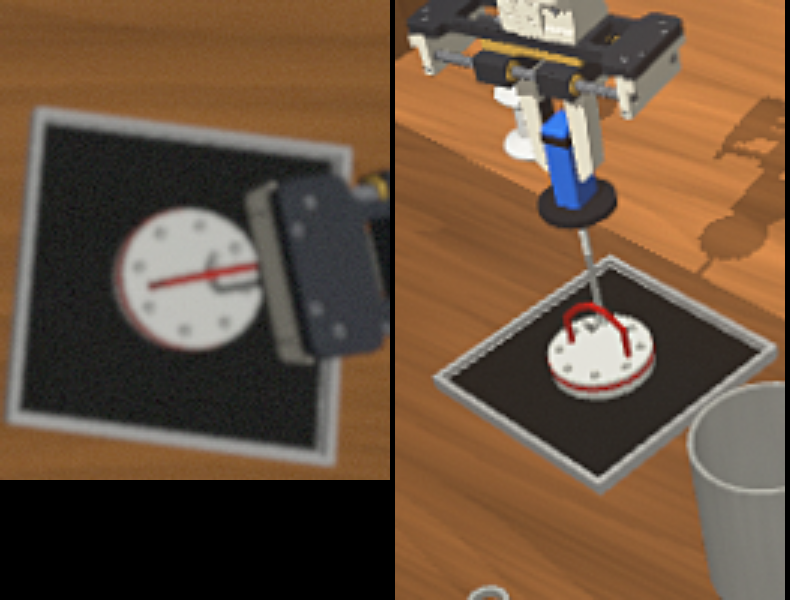

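The carrier stands in the tray at crop (190,280) and the load is off the hook. The J is below the bar, so I'll back it straight out and check.

```bash
python3 -m inch '[1.5,-0.5,0,0,0,0,0, 1.5,-1,0,0,0,0,0, 1.5,-1.6,0,0,0,0,0, 1.5,-2.3,0,0,0,0,0, 1.5,-3,0,0,0,0,0, 1.5,-3.5,0,0,0,0,0, 1.5,-3.5,0,0,0,0,0, 1.5,-3.5,0,0,0,0,0]'; python3 w.py "[]" .152
python3 - <<'E'
from h import *
s=viewer.read_camera("scene")[:,:,::-1];t=viewer.read_camera("top")[:,:,::-1]
c=np.zeros((600,790,3),np.uint8);c[:480,:390]=cv2.resize(t[170:330,440:570],None,fx=3,fy=3);c[:,395:785]=cv2.resize(s[70:270,130:260],None,fx=3,fy=3);cv2.imwrite("pics/c12.png",c)
E
```

```text
t: 22.12
position: [0.4687, -0.3449, 0.1947]
eef_rot: [-0.0, 0.997, 0.076, 0.0]
wrist_force: [1.2, 0.9, -1.9]
grip_width: 0.0218
t 22.125 pos [ 0.4687 -0.3449  0.1947] F [ 1.23  0.94 -1.86] w 0.0218 q [ 0.62  0.53 -0.03  1.66  0.02  0.95 -0.84]
 toolx yaw 0.1521 tilt 0.03
 turn [-0.    -0.001  0.   ]
```

View pics/c12.png

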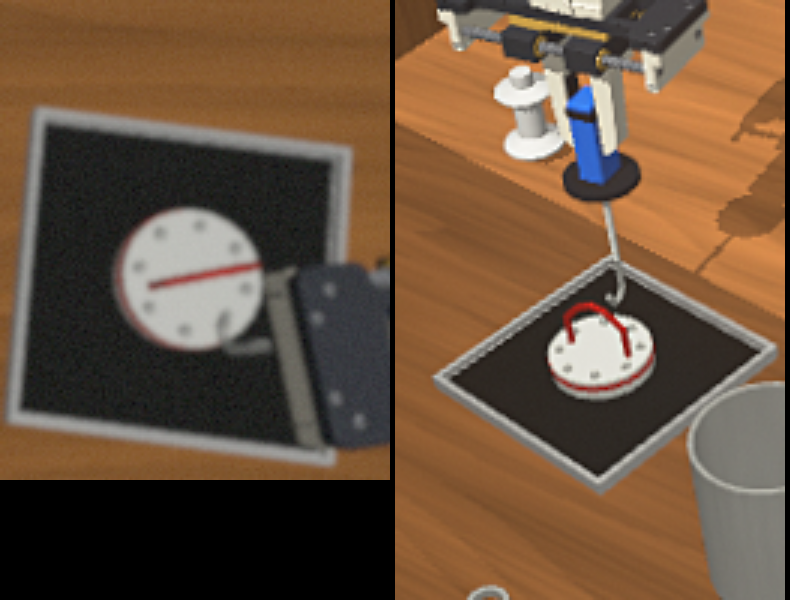

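```bash
python3 -m inch '[1.5,0,0,-2,0,0,0, 1.5,0,0,-5,0,0,0, 1.5,0,0,-9,0,0,0, 1.5,0,0,-13,0,0,0, 1.5,0,0,-16,0,0,0, 1.5,0,0,-16.5,0,0,0]'; python3 w.py "[(.53,-.1,.36),(.53,.1,.36),(.459,.31,.36)]" .132
```

```text
t: 22.98
position: [0.4694, -0.3454, 0.3618]
eef_rot: [0.001, 0.997, 0.076, 0.002]
wrist_force: [-0.5, -0.6, -1.9]
grip_width: 0.0218
t 22.975 pos [ 0.4694 -0.3454  0.3618] F [-0.49 -0.58 -1.93] w 0.0218 q [ 0.61  0.41 -0.02  1.38  0.01  1.35 -0.83]
 toolx yaw 0.1521 tilt 0.28
 turn [ 0.003 -0.004  0.02 ]
(0.53, -0.1, 0.36) -> [  9.71 -23.34   0.14]
(0.53, 0.1, 0.36) -> [ 12.74 -43.11   0.09]
(0.459, 0.31, 0.36) -> [  8.9  -64.94   0.  ]
```

```bash
python3 -m inch '[1.5,1,-3,0,0,0,0, 1.5,3,-7,0,0,0,0, 1.5,5,-12,0,0,0,0, 1.5,7,-17,0,0,0,0, 1.5,9,-22,0,0,0,0.02, 1.5,10.5,-27,0,0,0,0.02, 1.5,11.5,-32,0,0,0,0.02, 1.5,12.3,-37,0,0,0,0.02, 1.5,12.7,-42,0,0,0,0.02, 1.5,12.3,-46,0,0,0,0.02, 1.5,11.5,-50,0,0,0,0.02, 1.5,10.8,-54,0,0,0,0.02]'; python3 w.py "[(.459,.31,.36)]" .132
```

```text
t: 24.48
position: [0.4923, 0.2061, 0.3579]
eef_rot: [0.001, 0.998, 0.066, -0.002]
wrist_force: [0.4, 0.0, -2.1]
grip_width: 0.0219
t 24.475 pos [0.4923 0.2061 0.3579] F [ 0.43  0.05 -2.07] w 0.0219 q [-0.28  0.33 -0.22  1.51  0.07  1.31 -1.95]
 toolx yaw 0.1322 tilt 0.18
 turn [0.001 0.003 0.   ]
(0.459, 0.31, 0.36) -> [ -1.93 -10.74  -0.22]
```

```bash
python3 -m inch '[1.5,-0.8,-4,-0.2,0,0,0, 1.5,-1.4,-7.5,-0.2,0,0,0, 1.5,-1.8,-9.8,-0.2,0,0,0, 1.5,-1.9,-10.7,-0.2,0,0,0, 1.5,-1.9,-10.7,-0.2,0,0,0, 1.5,-1.9,-10.7,-0.2,0,0,0]'; python3 w.py "[(.4586,.3102,.345)]" .132
python3 - <<'E'
from h import *
s=viewer.read_camera("scene")[:,:,::-1];t=viewer.read_camera("top")[:,:,::-1]
cv2.imwrite("pics/s13.png",s)
c=np.zeros((600,790,3),np.uint8);c[:,:390]=cv2.resize(t[170:370,0:130],None,fx=3,fy=3);c[:,395:785]=cv2.resize(s[100:300,400:530],None,fx=3,fy=3);cv2.imwrite("pics/c13.png",c)
E
```

```text
t: 25.22
position: [0.4613, 0.3071, 0.3613]
eef_rot: [0.001, 0.998, 0.065, -0.0]
wrist_force: [-0.3, 0.5, -1.7]
grip_width: 0.0216
t 25.225 pos [0.4613 0.3071 0.3613] F [-0.28  0.5  -1.7 ] w 0.0216 q [-0.46  0.37 -0.26  1.45  0.09  1.33 -2.16]
 toolx yaw 0.1294 tilt 0.08
 turn [ 0.001  0.    -0.003]
(0.4586, 0.3102, 0.345) -> [-0.23 -0.35  1.63]
```

View pics/c13.png

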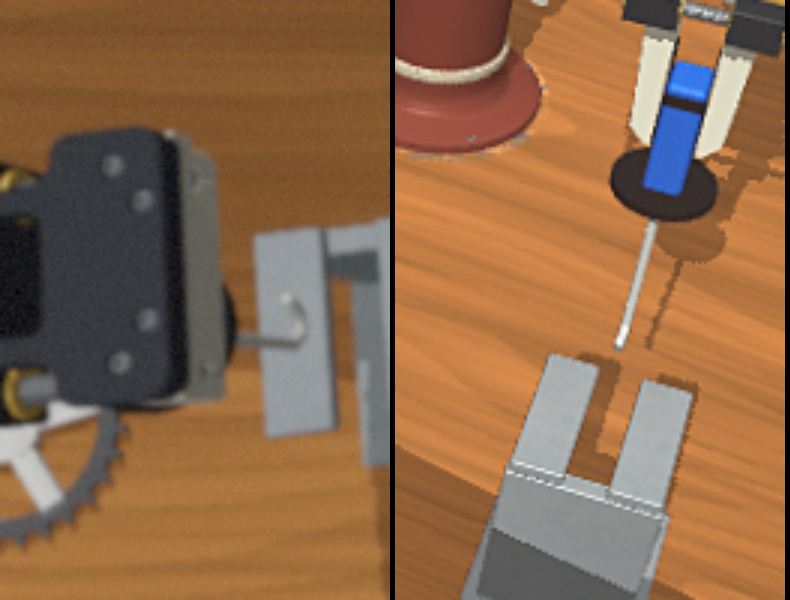

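```bash
python3 -m inch '[1.5,-0.2,-0.3,0.5,0,0,0, 1.5,-0.2,-0.3,0.5,0,0,0, 1.5,-0.2,-0.3,0.5,0,0,0]'
python3 - <<'E'
from h import *
x=np.array([.991,.13,0])
for z in(.2053,.2113):
    o=np.array([.4613,.3071,z]); P=np.array([o,o+x*9.5e-3,o+x*20e-3+[0,0,.016],o+[0,0,.115],o+[0,0,.191]])
    print(z,"scene",((proj("scene",P)-[400,100]+.33)*3+[395,0]).round().tolist(),"top",((proj("top",P)-[0,170]+.33)*3).round().tolist())
E
python3 w.py "[(.4586,.3102,.195),(.4586,.3102,.185)]" .132
```

```text
t: 25.7
position: [0.4582, 0.3113, 0.3567]
eef_rot: [0.0, 0.998, 0.066, -0.0]
wrist_force: [-0.2, 0.3, -1.7]
grip_width: 0.0218
0.2053 scene [[620.0, 347.0], [616.0, 357.0], [618.0, 349.0], [659.0, 201.0], [688.0, 90.0]] top [[313.0, 347.0], [312.0, 327.0], [294.0, 302.0], [170.0, 336.0], [32.0, 325.0]]
0.2113 scene [[622.0, 340.0], [618.0, 350.0], [620.0, 342.0], [661.0, 193.0], [690.0, 81.0]] top [[307.0, 347.0], [306.0, 326.0], [288.0, 301.0], [161.0, 335.0], [19.0, 324.0]]
t 25.7 pos [0.4582 0.3113 0.3567] F [-0.25  0.32 -1.71] w 0.0218 q [-0.46  0.37 -0.26  1.46  0.1   1.32 -2.17]
 toolx yaw 0.1319 tilt 0.0
 turn [ 0.  0. -0.]
(0.4586, 0.3102, 0.195) -> [ 0.03  0.12 16.17]
(0.4586, 0.3102, 0.185) -> [ 0.03  0.12 17.17]
```

```bash
python3 -m inch '[1.5,0,0.1,2,0,0,0, 1.5,0,0.1,5,0,0,0, 1.5,0,0.1,8,0,0,0, 1.5,0,0.1,11,0,0,0, 1.5,0,0.1,13,0,0,0, 1.5,0,0.1,14.5,0,0,0, 1.5,0,0.1,15.6,0,0,0, 1.5,0,0.1,16.1,0,0,0, 1.5,0,0.1,16.4,0,0,0, 1.5,0,0.1,16.7,0,0,0, 1.5,0,0.1,16.7,0,0,0]'; python3 -m inch '[1.5,0,0,0.15,0,0,0, 1.5,0,0,0.3,0,0,0, 1.5,0,0,0.3,0,0,0]' ;python3 w.py "[(.4586,.3102,.185)]" .132
```

```text
t: 27.08
position: [0.4584, 0.3105, 0.1898]
eef_rot: [-0.0, 0.998, 0.066, 0.0]
wrist_force: [0.3, 0.4, -1.5]
grip_width: 0.0219
t: 27.45
position: [0.4583, 0.3104, 0.1866]
eef_rot: [0.0, 0.998, 0.066, -0.0]
wrist_force: [0.1, -0.2, -1.8]
grip_width: 0.022
t 27.45 pos [0.4583 0.3104 0.1866] F [ 0.12 -0.23 -1.8 ] w 0.022 q [-0.48  0.51 -0.24  1.74  0.15  0.91 -2.22]
 toolx yaw 0.1318 tilt 0.01
 turn [ 0.  0. -0.]
(0.4586, 0.3102, 0.185) -> [0.03 0.02 0.16]
```

```bash
python3 -m inch '[1.5,0,0,0.1,0,0,0, 1.5,0,0,0.2,0,0,0, 1.5,0,0,0.2,0,0,0]' ;python3 -m inch '[1.5,0,0,0.1,0,0,0, 1.5,0,0,0.1,0,0,0]'
python3 - <<'E'
from h import *
s=viewer.read_camera("scene")[:,:,::-1];t=viewer.read_camera("top")[:,:,::-1]
c=np.zeros((600,790,3),np.uint8);c[:420,:390]=cv2.resize(t[210:350,60:190],None,fx=3,fy=3);c[:,395:785]=cv2.resize(s[120:320,400:530],None,fx=3,fy=3);cv2.imwrite("pics/c14.png",c)
E
```

```text
t: 27.82
position: [0.4583, 0.3104, 0.1846]
eef_rot: [0.0, 0.998, 0.066, -0.0]
wrist_force: [-0.3, -0.0, -2.5]
grip_width: 0.0217
t: 28.08
position: [0.4583, 0.3104, 0.1836]
eef_rot: [0.0, 0.998, 0.066, -0.0]
wrist_force: [-0.1, -0.9, -0.9]
grip_width: 0.0219
```

View pics/c14.png

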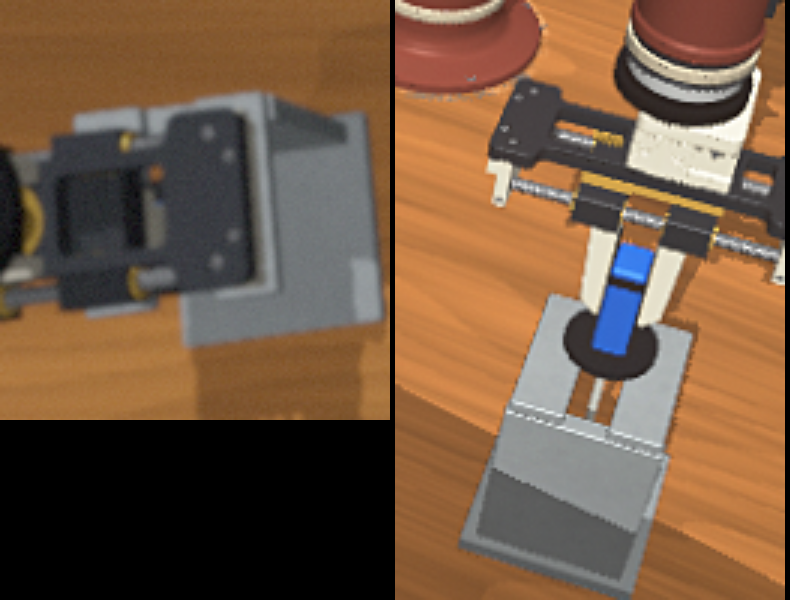

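```bash
python3 -m inch '[1.5,0,0,0.1,0,0,0, 1.5,0,0,0.1,0,0,0, 1.5,0,0,0.1,0,0,0]' ;python3 -m inch '[1.5,0,0,0.1,0,0,0, 1.5,0,0,0.1,0,0,0, 1.5,0,0,0.1,0,0,0]'
```

```text
t: 28.55
position: [0.4584, 0.3104, 0.1827]
eef_rot: [-0.0, 0.998, 0.066, 0.0]
wrist_force: [0.1, -0.2, -1.3]
grip_width: 0.0216
t: 28.92
position: [0.4585, 0.3105, 0.1825]
eef_rot: [-0.0, 0.998, 0.066, 0.0]
wrist_force: [-1.0, -0.6, 5.5]
grip_width: 0.0218
```

The collar is seated, with the wrist force up to +5.5 N. Now I let go.

```bash
python3 -m inch '[2.6,0,0,0,0,0,0, 3.5,0,0,0,0,0,0, 6,0,0,0,0,0,0, 8,0,0,0,0,0,0, 9.3,0,0,0,0,0,0, 9.3,0,0,0,0,0,0, 9.3,0,0,0,0,0,0, 9.3,0,0,0,0,0,0]' ;python3 -m inch '[9.3,0,0,0,0,0,0, 9.3,0,0,-2,0,0,0, 9.3,0,0,-5,0,0,0, 9.3,0,0,-10,0,0,0, 9.3,0,0,-15,0,0,0, 9.3,0,0,-17,0,0,0, 9.3,-1,5,-17,0,0,0, 9.3,-1,10,-17,0,0,0, 9.3,-1,10,-17,0,0,0, 9.3,-1,10,-17,0,0,0]'
python3 - <<'E'
from h import *
s=viewer.read_camera("scene")[:,:,::-1];t=viewer.read_camera("top")[:,:,::-1]
cv2.imwrite("pics/s15.png",s);cv2.imwrite("pics/t15.png",t)
c=np.zeros((600,790,3),np.uint8);c[:420,:390]=cv2.resize(t[210:350,60:190],None,fx=3,fy=3);c[:,395:785]=cv2.resize(s[120:320,400:530],None,fx=3,fy=3);cv2.imwrite("pics/c15.png",c)
E
python3 w.py "[]"
```

```text
t: 29.92
position: [0.4584, 0.3104, 0.1817]
eef_rot: [-0.0, 0.998, 0.066, 0.0]
wrist_force: [-0.2, -0.3, 0.0]
grip_width: 0.0898
t: 31.18
position: [0.4613, 0.2106, 0.3518]
eef_rot: [-0.001, 0.998, 0.066, -0.0]
wrist_force: [0.2, 0.1, -0.4]
grip_width: 0.0929
t 31.275 pos [0.4611 0.2116 0.3516] F [-0.81  0.14 -0.31] w 0.0929 q [-0.3   0.29 -0.24  1.6   0.07  1.26 -1.98]
 toolx yaw 0.1346 tilt 0.06
 turn [-0.001  0.    -0.005]
```

View pics/c15.png

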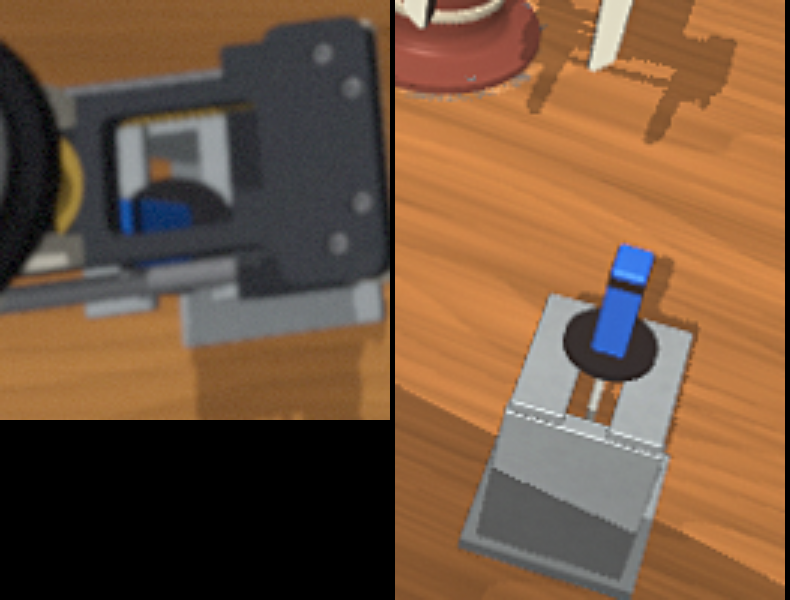

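View pics/s15.png

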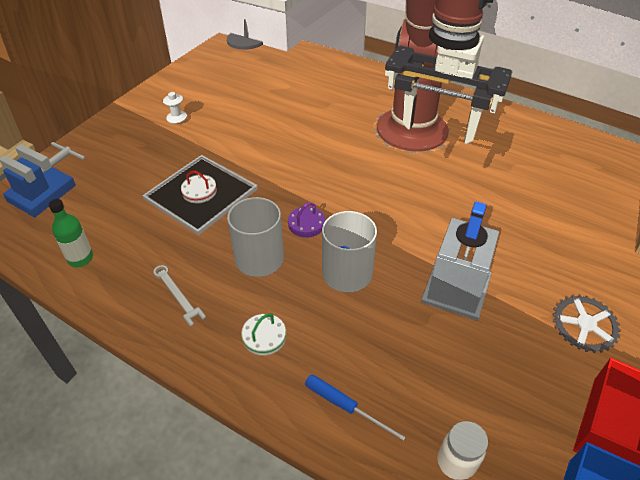

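View pics/t15.png

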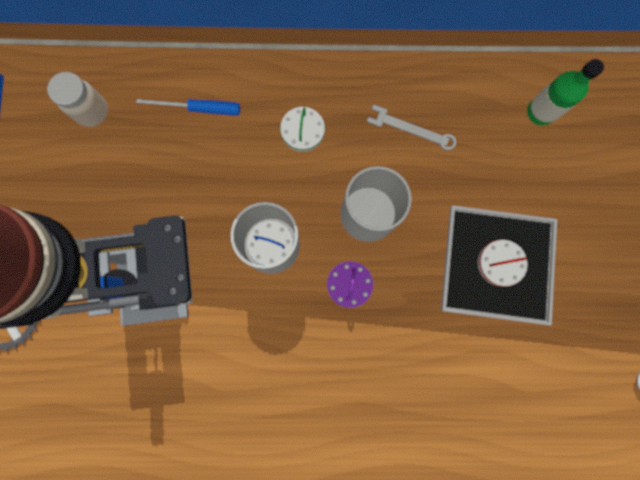

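The hook hangs upright in the rack at scene (472,230), looking as it did at the start. The red carrier stands in the middle of the tray at top (503,263), and the gripper is clear of everything. I'm handing in.

Run:
```python
from h import *
print(onz("top",[(503,263)],.027), "tray .512,-.338")
from bench import workorder
print(workorder.hand_in())
```

```text
[[ 0.51256488 -0.3354259   0.027     ]] tray .512,-.338
the job is handed in; nothing more can be done
None
```

I lifted the red-looped carrier out of its pot with the hook, set it down in the drip tray, and hung the hook back in its rack. I handed in at about 31 s of the 64 s allowed; the hand-in gives no verdict.

- **Lift:** the carrier hung level on the hook at about 0.167 m, well above the 0.132 m needed. The wrist carried about 2 N more than with the hook alone. The only time the gripper closed was on the hook's grip.
- **Carrier at the end:** it stands upright, about 3 mm from the tray centre by the last top image. I lowered it at about 20 mm/s and the readings showed no jolt.
- **Hook at the end:** it hangs upright by its collar, in the same place in the scene image as at the start. The gripper is open and about 0.1 m away and above.

One thing went off plan. The fingers closed more slowly than I expected, so the first small lift began before they had gripped. They took the hook about 9 mm higher on its grip than intended. I measured this in the images and corrected the later heights for it.

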